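# Make up the gel-casting and gel-loading kits

## Robot

A 6-joint arm with a two-finger parallel gripper is mounted at the origin on the work surface. World frame = base frame: x ahead of the robot, y to its left, z up, the work surface at z = 0. Lengths are in m, angles in degrees, forces in N, time in s.
With the tool pointing down it reaches from about 0.3 to 0.825 m from the base axis. Payload 5.4 kg.
Tool frame: the origin (TCP) lies at the very end of the fingers, on their centre line; the grasp point (between the pads) lies 19 mm behind it; z points along the fingers, y is the line along which they close (so a half turn about z gives the same grasp; the last joint's range is limited). The gripper opens to 92 mm and grips with 3 to 60 N. Pads are 20 mm wide; open, the fingers measure 128 mm over their backs; the gripper's body (75 mm by 189 mm) begins 69 mm behind the grasp point.
Start: joints at [60.842, 9.076, 91.501, -0, 79.423, -12.038], TCP at [0.169, 0.55, 0.215] pointing down, gripper open.
Joint ranges: [-166.64, 166.64], [-54.1, 131.32], [10.49, 154.53], [-73.88, 253.88], [9.74, 151.15], [-171.62, 171.62]. Speed limits (degrees/s): [147.25, 147.25, 180, 180, 180, 180].

## Interface

Orientations are given as a 3x3 rotation matrix whose columns are the frame's x, y, z axes.
In Python, from workcell import readout, optics, close_job gives the robot as it stands. The module is installed in compiled form; this text tells all that it offers.
- The arm moves only by the shell command python3 -m jog 'ROWS' [FORCE]. ROWS is rows parted by semicolons, their numbers by spaces, 1 to 20 of them, each of 7 numbers: a rotation vector rx, ry, rz in degrees, then dx, dy, dz in m, then the finger opening in m; each row is the pose to reach, as a shift and turn from the pose commanded when the command began, along the tool's axes at that moment; what a row does not reach only later rows make up. A row lasts 1/12 s, in which the tool goes at most 0.0417 m and 7.16 degrees, less where a joint would pass 70% of its speed; a pose out of reach is approached as far as the arm can. The fingers move at their own pace and stop on an object; FORCE is the grip in N (left out, the last holds). Time passes only in rows, so rows that do not move let the fingers close. It prints the time, the measured TCP pose, the force, the opening and the grip force at its end.
- readout.sense(): the state, without advancing time (a new reading comes with each control period).
- optics.camera(name): name is "scene" or "top"; returns a dict with "color" (384x512x3 uint8, blue, green, red), "fx", "fy", "cx", "cy" (pixels), "k1" (the pictures are not rectified: a ray, as slopes to the right and down, at radius r is drawn at 1 + k1 r^2 times it, then the intrinsics apply), "origin" and "attitude" of the camera in the world. Camera axes: x right, y down, z forward; pixel columns grow to the right and rows downward; lengths in m; the calibration is good to about 2 mm. A picture is of the moment at which its call begins. There is no depth.
- close_job(): hands the job in; it is judged then, once.
The state is a dict: "time_s": time; "q": joint angles; "qd": joint speeds; "effort": joint torques, N m; "position": TCP position; "eef_rot": TCP orientation; "wrist_force": force on the tool from outside, world axes, zero at the start; "torque": the same for the moment, N m; "gripper_width": finger opening in m; "grasp_force": force on a finger pad.
Only numpy, scipy, OpenCV 4.12 (cv2) and the standard library are available. Lean on these libraries where they do the work, as an engineer would, in place of code of your own. Each camera call takes 0.05 s, during which the arm holds its last target. There are 200 camera calls.

## Task

Make up two kits for the electrophoresis class from the stock on the bench. The blue tray is the casting kit: the green gel tray goes in its big square pocket, the white comb lies flat in the long pocket, teeth to either side, and the red-capped bottle stands in the small square pocket; the yellow tray is the loading kit: the orange tube rack in the big square pocket and the blue-capped bottle in the small one, its long pocket left empty. Set each thing down fully on the floor of its pocket, upright, without dropping it, keep the tube rack upright on the way, and leave the black comb, the white-capped bottle and the green rack where they are.

Things in the scene. Friction and masses are not known exactly. Their poses are not given: they have to be found in the camera images.
- casting_tray: Blue kit tray, fixed plate 150 (x) x 156 (y) x 10 mm, z up. Origin: centre of underside. Three pockets, 7 mm deep, floors 3 mm above the bench: big square 82 x 82 mm, centre x -28, y +31 mm; small square 56 x 56, centre x -28, y -44; long 50 (x) x 104 (y), centre x +44, y 0. Finger lips on the y ends reach y = +-87, 10 mm high. The two trays differ in colour only.
- loading_tray: Yellow kit tray, fixed plate 150 (x) x 156 (y) x 10 mm, z up. Origin: centre of underside. Three pockets, 7 mm deep, floors 3 mm above the bench: big square 82 x 82 mm, centre x -28, y +31 mm; small square 56 x 56, centre x -28, y -44; long 50 (x) x 104 (y), centre x +44, y 0. Finger lips on the y ends reach y = +-87, 10 mm high. The two trays differ in colour only.
- gel_tray: Green-tinted acrylic gel casting tray, 64 (x) x 60 (y) x 26 mm high: a 4 mm floor with a 4 mm side wall along each y side (grip across these, 60 mm), open at both x ends; red stripes on the floor. Origin: centre of its underside, z up. About 50 g, loose.
- white_comb: White gel comb lying flat, L-shaped in section: a bridge strip 84 (x) x 12 (y) x 20 mm (z), which is the part to grip across its 12 mm, and along its foot a 3 mm thin blade with eight narrow teeth that reaches out to y = -28 mm. Origin: centre of the underside of the bridge strip; x along the comb, teeth towards -y, z up. About 30 g, loose.
- black_comb: Black gel comb lying flat, L-shaped in section: a bridge strip 84 (x) x 12 (y) x 20 mm (z), which is the part to grip across its 12 mm, and along its foot a 3 mm thin blade with five wide teeth that reaches out to y = -28 mm. Origin: centre of the underside of the bridge strip; x along the comb, teeth towards -y, z up. About 30 g, loose.
- red_bottle: Small brown bottle with a red screw cap, 36 mm diameter, 66 mm high in all, standing upright. Body straight up to 44 mm height, then a shoulder to the cap (30 mm diameter, from 51 to 66 mm). Paper label. Origin: centre of its underside, z up. About 45 g, loose.
- blue_bottle: Small brown bottle with a blue screw cap, 36 mm diameter, 66 mm high in all, standing upright. Body straight up to 44 mm height, then a shoulder to the cap (30 mm diameter, from 51 to 66 mm). Paper label. Origin: centre of its underside, z up. About 45 g, loose.
- white_bottle: Small brown bottle with a white screw cap, 36 mm diameter, 66 mm high in all, standing upright. Body straight up to 44 mm height, then a shoulder to the cap (30 mm diameter, from 51 to 66 mm). Paper label. Origin: centre of its underside, z up. About 45 g, loose.
- orange_rack: Orange microtube rack, block 66 (x) x 50 (y) x 30 mm high, holding twelve white-lidded tubes that stay in it and reach up to 36 mm. Origin: centre of its underside, x along the 66 mm, z up. About 70 g, loose.
- green_rack: Green microtube rack, block 66 (x) x 50 (y) x 30 mm high, holding twelve white-lidded tubes that stay in it and reach up to 36 mm. Origin: centre of its underside, x along the 66 mm, z up. About 70 g, loose.
Things that resemble listed ones, but are neither listed nor needed, are in the scene too. What is shaped like the gel_tray but pink or purple is not meant. Of the things that look like the loading_tray, the smaller one is meant.

How it is judged:
By the outcome, as a careful person would: the job done as asked, in the order asked, and still so for the second after the job is handed in, with the robot touching nothing.
It also fails if it takes over 128 s, if anything falls off the work surface, if the arm or the gripper's body presses on something with over 40 N, if the wrist force passes 120 N, or if a joint passes its speed limit or range.

## Working session

There is one attempt and no reset: what is moved stays moved. The work goes in short steps, Python scripts to look and compute and a shell command to move; the robot and the scene stay as the last step left them, time stands still between calls to the robot, and variables do not carry over. Pictures are saved under pics/ and viewed, at most 14 in all, crops included, and the job is handed in when it is done.

```bash
mkdir -p pics
cat > h.py <<'E'
import numpy as np, cv2
from workcell import readout, optics
def cam(n):
    return optics.camera(n)
def ray(c,u,v):
    K=np.array([[c['fx'],0,c['cx']],[0,c['fy'],c['cy']],[0,0,1.]])
    p=cv2.undistortPoints(np.array([[[u,v]]],float),K,np.array([c['k1'],0,0,0,0.])) [0,0]
    # distortion model: drawn = (1+k1 r^2)*ray : same as OpenCV
    d=np.array(c['attitude'])@np.array([p[0],p[1],1.]); return np.array(c['origin']),d
def onz(c,u,v,z):
    o,d=ray(c,u,v); return o+d*(z-o[2])/d[2]
def proj(c,P):
    K=np.array([[c['fx'],0,c['cx']],[0,c['fy'],c['cy']],[0,0,1.]])
    R=np.array(c['attitude']).T; t=-R@np.array(c['origin'])
    return cv2.projectPoints(np.array(P,float).reshape(-1,1,3),cv2.Rodrigues(R)[0],t,K,np.array([c['k1'],0,0,0,0.]))[0].reshape(-1,2)
E
python3 - <<'E'
from h import *
import pickle
for n in('top','scene'):
    c=cam(n); cv2.imwrite(f'pics/{n}0.png',cv2.resize(c['color'],(800,600),interpolation=cv2.INTER_CUBIC)); pickle.dump(c,open(n+'0.pkl','wb'))
    print(n,{k:np.round(v,3).tolist() for k,v in c.items() if k!='color'})
s=readout.sense(); print(s['time_s'],s['position'],np.round(s['eef_rot'],3).tolist(),s['gripper_width'])
E
```

```text
top {'fx': 366.325, 'fy': 366.325, 'cx': 257.129, 'cy': 183.612, 'k1': -0.063, 'origin': [0.287, 0.014, 1.09], 'attitude': [[0.006, -0.987, 0.161], [-1.0, -0.006, 0.001], [0.0, -0.161, -0.987]]}
scene {'fx': 486.792, 'fy': 486.792, 'cx': 250.242, 'cy': 191.984, 'k1': -0.197, 'origin': [1.226, 0.105, 1.032], 'attitude': [[-0.098, 0.794, -0.6], [0.995, 0.07, -0.07], [-0.013, -0.604, -0.797]]}
0.1 [0.16900644 0.54900635 0.21372922] [[-0.956, 0.294, -0.001], [0.294, 0.956, -0.001], [0.0, -0.002, -1.0]] 0.09217406492965638
```

View pics/top0.png

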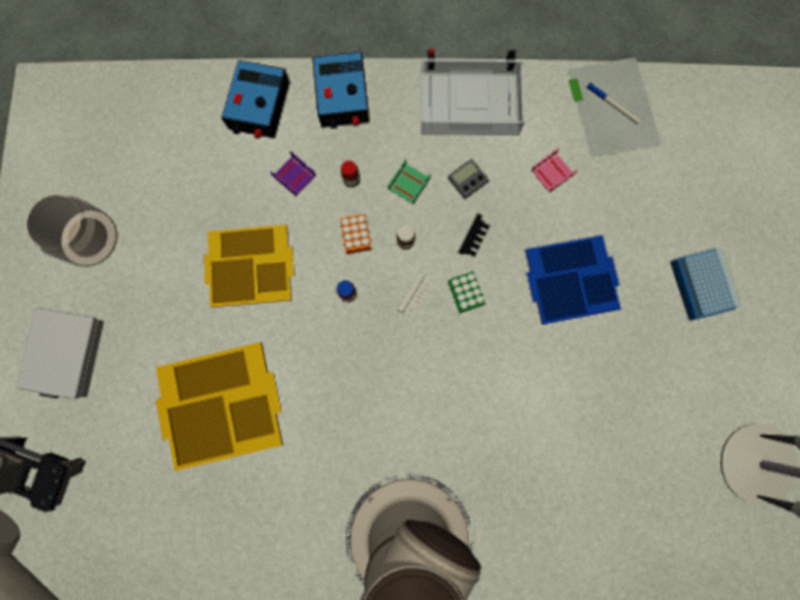

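View pics/scene0.png

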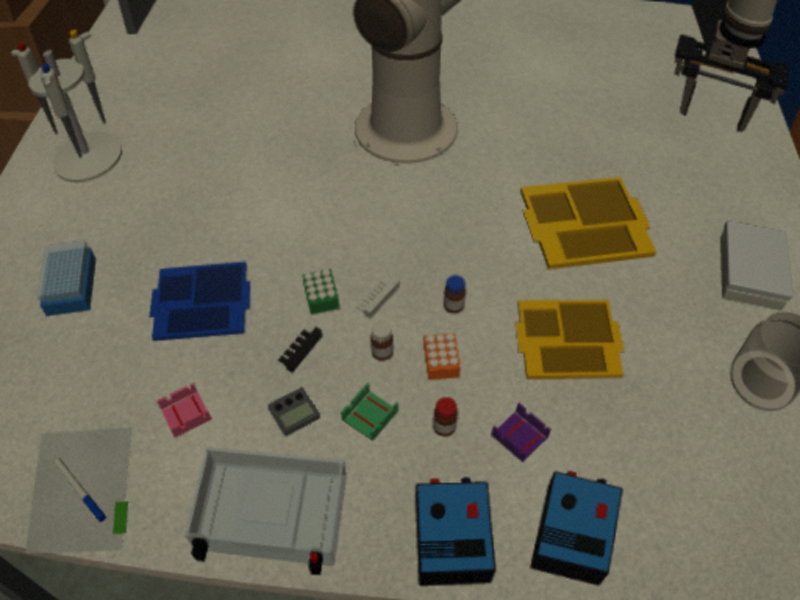

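The top view shows the smaller yellow tray at about (250,265), the blue tray at (572,280), the gel tray at (409,182), the white comb at (412,293), the red cap at (350,172), the orange rack at (355,233) and the blue cap at (346,290). The long pockets face +x. Next I'll zoom in and mask.

Run:
```python
from h import *
import pickle
cs={n:pickle.load(open(n+'0.pkl','rb')) for n in('top','scene')}
# mm windows: crops for gel & comb & rack from both views
W={'gel':((262,116),(236,263)),'comb':((264,188),(243,190)),'rack':((227,149),(283,228))}
rows=[]
for i,n in enumerate(('top','scene')):
    im=cs[n]['color']; t=[]
    for k in W:
        u,v=W[k][i]; t.append(cv2.resize(im[v-20:v+20,u-20:u+20],(260,260),interpolation=cv2.INTER_CUBIC))
    rows.append(np.hstack(t))
cv2.imwrite('pics/crop.png',np.vstack(rows))
ranges={'blue_tray':((108,150,40),(125,255,255)),'yellow':((20,150,60),(32,255,255)),'orange':((5,150,120),(16,255,255)),'green':((60,80,60),(85,255,255)),'red':((172,150,80),(180,255,255)),'red2':((0,170,80),(4,255,255))}
for n,c in cs.items():
    hsv=cv2.cvtColor(c['color'],cv2.COLOR_BGR2HSV)
    for k,(a,b) in ranges.items():
        m=cv2.inRange(hsv,a,b)
        if k in('yellow','blue_tray'): m=cv2.morphologyEx(m,cv2.MORPH_CLOSE,np.ones((3,3)))
        N,_,st,ce=cv2.connectedComponentsWithStats(m)
        for s,q in zip(st[1:],ce[1:]):
            if s[4]>=25: print(n,k,s.tolist(),q.round(1))
```

```text
top blue_tray [377, 54, 10, 9, 33] [381.7  58. ]
top blue_tray [337, 151, 59, 56, 2489] [366.1 178.6]
top blue_tray [216, 180, 10, 10, 77] [220.6 184.5]
top yellow [131, 144, 57, 52, 2575] [158.8 169.8]
top yellow [100, 219, 80, 82, 4897] [139.3 259.7]
top orange [221, 156, 16, 5, 36] [228.4 158.3]
top green [249, 103, 26, 26, 279] [261.  116.2]
top green [288, 179, 22, 21, 64] [295.4 191.6]
top red [353, 102, 9, 11, 27] [356.8 107.4]
top red [344, 109, 9, 10, 30] [348.3 113.4]
top red2 [219, 103, 10, 10, 68] [222.9 107.5]
scene blue_tray [96, 168, 64, 49, 2590] [127.8 192.5]
scene blue_tray [286, 177, 11, 10, 80] [291.2 181.4]
scene blue_tray [54, 317, 13, 16, 78] [ 59.8 324.8]
scene yellow [334, 114, 86, 58, 3746] [375.2 142.1]
scene yellow [330, 192, 69, 51, 3137] [363.9 216.9]
scene orange [274, 229, 20, 9, 63] [283.  234.3]
scene green [198, 190, 18, 5, 40] [206.6 192. ]
scene green [219, 246, 35, 35, 498] [234.9 264.2]
scene red [122, 253, 9, 14, 41] [126.1 259.9]
scene red [110, 260, 8, 16, 51] [113.4 266.6]
scene red2 [279, 255, 13, 12, 106] [285.3 259.8]
scene red2 [300, 323, 5, 8, 36] [301.9 326.6]
scene red2 [382, 323, 6, 8, 37] [384.8 326.6]
```

View pics/crop.png

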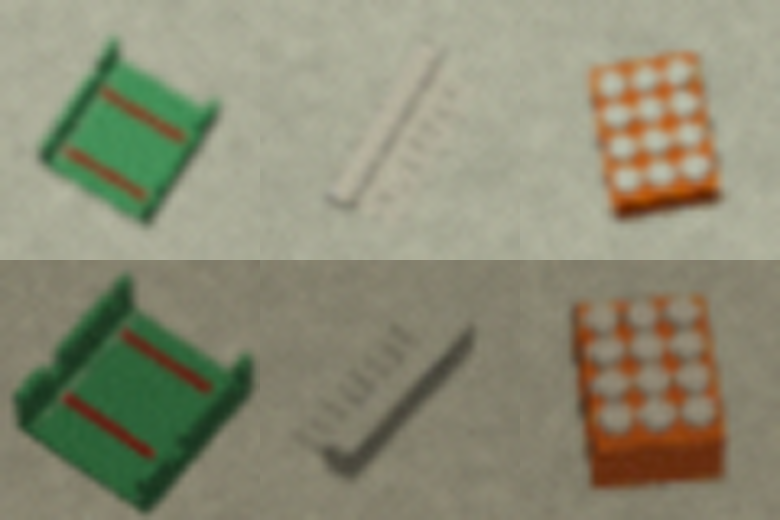

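Crops: the gel tray's stripes and walls, the comb's bridge (teeth towards the lower right in the top view) and the rack's 4x3 lids are all clear. Now I'll convert them to world points.

```bash
cat > m.py <<'E'
from h import *
import pickle
cs={n:pickle.load(open(n+'0.pkl','rb')) for n in('top','scene')}
W={'gel':((262,116),(236,263)),'comb':((264,188),(243,190)),'rack':((227,149),(283,228))}
def P(k,i,x,y,z):
    c=cs[('top','scene')[i]]; u0,v0=W[k][i]
    return onz(c,u0-20+(x+.5)/6.5-.5,v0-20+(y+.5)/6.5-.5,z)
ang=lambda d:np.degrees(np.arctan2(d[1],d[0])).round(1)
pts={('gel',0):[(100,92),(185,138),(148,197),(63,152)],('gel',1):[(122,75),(212,130),(153,197),(65,138)],
 ('rack',0):[(92,84),(160,72),(176,166),(108,179)],('rack',1):[(80,55),(163,50),(177,148),(95,155)]}
for (k,i),p in pts.items():
    q=np.array([P(k,i,*a,{'gel':.004,'rack':.036}[k]) for a in p])
    print(k,i,q.mean(0).round(4),'edges',[(np.linalg.norm(q[(j+1)%4]-q[j]).round(3),ang(q[(j+1)%4]-q[j])) for j in range(4)])
q=np.array([P('comb',0,*a,.02) for a in [(158,42),(186,52),(90,205),(68,195)]])
print('comb top',q.mean(0).round(4),[(np.linalg.norm(q[(j+1)%4]-q[j]).round(3),ang(q[(j+1)%4]-q[j])) for j in range(4)])
for n,c in cs.items():
    hsv=cv2.cvtColor(c['color'],cv2.COLOR_BGR2HSV)
    for k,(a,b),lim in (('blue',((108,150,40),(125,255,255)),2000),('yel',((20,150,60),(32,255,255)),2000)):
        m=cv2.morphologyEx(cv2.inRange(hsv,a,b),cv2.MORPH_CLOSE,np.ones((3,3)))
        for ct in cv2.findContours(m,cv2.RETR_EXTERNAL,cv2.CHAIN_APPROX_NONE)[0]:
            if cv2.contourArea(ct)<1500: continue
            w=np.array([onz(c,*p,.01)[:2] for p in ct[:,0].astype(float)],np.float32)
            M=cv2.moments(w.reshape(-1,1,2)); r=cv2.minAreaRect(w)
            print(n,k,'ctr',round(M['m10']/M['m00'],4),round(M['m01']/M['m00'],4),'rect',np.round(r[0],4),np.round(r[1],3),round(r[2],1))
def tri(a,b):
    A=[ray(cs['top'],*a),ray(cs['scene'],*b)]
    o=[x[0] for x in A]; d=[x[1] for x in A]
    s=np.linalg.lstsq(np.array([d[0],-d[1]]).T,o[1]-o[0],rcond=None)[0]
    p,q=o[0]+s[0]*d[0],o[1]+s[1]*d[1]; return ((p+q)/2).round(4),np.linalg.norm(p-q).round(4)
print('red',tri((222.9,107.5),(285.3,259.8)),onz(cs['top'],222.9,107.5,.062),onz(cs['scene'],285.3,259.8,.06))
print('blueb',tri((220.6,184.5),(291.2,181.4)),onz(cs['top'],220.6,184.5,.062),onz(cs['scene'],291.2,181.4,.06))
E
python3 m.py
```

```text
gel 0 [0.6707 0.0055 0.004 ] edges [(np.float64(0.047), np.float64(-119.3)), (np.float64(0.034), np.float64(149.2)), (np.float64(0.046), np.float64(61.4)), (np.float64(0.035), np.float64(-30.0))]
gel 1 [0.6684 0.0035 0.004 ] edges [(np.float64(0.041), np.float64(60.6)), (np.float64(0.035), np.float64(-32.1)), (np.float64(0.041), np.float64(-121.3)), (np.float64(0.034), np.float64(148.0))]
rack 0 [0.5657 0.1045 0.036 ] edges [(np.float64(0.032), np.float64(-79.3)), (np.float64(0.045), np.float64(-169.6)), (np.float64(0.031), np.float64(101.4)), (np.float64(0.045), np.float64(10.6))]
rack 1 [0.5649 0.1052 0.036 ] edges [(np.float64(0.032), np.float64(99.2)), (np.float64(0.044), np.float64(9.8)), (np.float64(0.031), np.float64(-79.3)), (np.float64(0.045), np.float64(-169.0))]
comb top [ 0.4528 -0.0021  0.02  ] [(np.float64(0.014), np.float64(-109.6)), (np.float64(0.083), np.float64(148.4)), (np.float64(0.011), np.float64(65.8)), (np.float64(0.082), np.float64(-29.9))]
top blue ctr 0.4813 -0.3133 rect [ 0.4814 -0.3136] [0.146 0.169] 10.9
top yel ctr 0.2372 0.3579 rect [0.237  0.3581] [0.195 0.227] 14.2
top yel ctr 0.5045 0.3127 rect [0.5044 0.3125] [0.149 0.171] 5.4
scene blue ctr 0.4842 -0.3128 rect [ 0.4841 -0.3131] [0.152 0.17 ] 10.8
scene yel ctr 0.5072 0.3127 rect [0.508 0.313] [0.154 0.173] 5.1
scene yel ctr 0.2388 0.3584 rect [0.2385 0.359 ] [0.206 0.228] 14.0
red (array([0.6814, 0.1176, 0.0625]), np.float64(0.0004)) [0.68156299 0.11751355 0.062     ] [0.67996203 0.11785173 0.06      ]
blueb (array([0.4516, 0.1196, 0.0599]), np.float64(0.001)) [0.45132733 0.11887629 0.062     ] [0.45163676 0.12012659 0.06      ]
```

```bash
cat > go.py <<'E'
import sys; from h import *
s=readout.sense(); R=np.array(s['eef_rot']); p=np.array(s['position'])
x,y,z,phi=map(float,sys.argv[1:5])
cur=np.degrees(np.arctan2(R[1,1],R[0,1])); d=(phi-cur+90)%180-90
d3=R.T@(np.array([x,y,z])-p)
j1=np.degrees(np.arctan2(y,x))
print('t',round(s['time_s'],2),'rz %.1f'%-d,'d',d3.round(4).tolist(),'rows %.1f %.1f'%(np.linalg.norm(d3)/.0417,abs(d)/7.16),'j6 end ~%.0f'%(j1-cur-d), 'F',np.round(s['wrist_force'],1),'w',round(s['gripper_width'],4))
E
python3 go.py .6696 .0045 .1 59.5
```

```text
t 0.1 rz 13.4 d [-0.6387, -0.3728, 0.1141] rows 17.9 1.9 j6 end ~-59 F [0.2 0.3 0.2] w 0.0922
```

```bash
R="0 0 13.4 -0.6387 -0.3728 0.1141 0.085"; python3 -m jog '0 0 13.4 -0.6387 -0.3728 0.1141 0.085;0 0 13.4 -0.6387 -0.3728 0.1141 0.085;0 0 13.4 -0.6387 -0.3728 0.1141 0.085;0 0 13.4 -0.6387 -0.3728 0.1141 0.085;0 0 13.4 -0.6387 -0.3728 0.1141 0.085;0 0 13.4 -0.6387 -0.3728 0.1141 0.085;0 0 13.4 -0.6387 -0.3728 0.1141 0.085;0 0 13.4 -0.6387 -0.3728 0.1141 0.085;0 0 13.4 -0.6387 -0.3728 0.1141 0.085;0 0 13.4 -0.6387 -0.3728 0.1141 0.085;0 0 13.4 -0.6387 -0.3728 0.1141 0.085;0 0 13.4 -0.6387 -0.3728 0.1141 0.085;0 0 13.4 -0.6387 -0.3728 0.1141 0.085;0 0 13.4 -0.6387 -0.3728 0.1141 0.085;0 0 13.4 -0.6387 -0.3728 0.1141 0.085;0 0 13.4 -0.6387 -0.3728 0.1141 0.085;0 0 13.4 -0.6387 -0.3728 0.1141 0.085;0 0 13.4 -0.6387 -0.3728 0.1141 0.085;0 0 13.4 -0.6387 -0.3728 0.1141 0.085;0 0 13.4 -0.6387 -0.3728 0.1141 0.085' 15; python3 go.py .6696 .0045 .010 59.5
```

```text
time_s: 1.77
position: [0.6699, 0.0035, 0.0987]
eef_rot: [[-0.86, 0.51, -0.003], [0.51, 0.86, 0.001], [0.002, -0.001, -1.0]]
wrist_force: [0.3, 0.4, 0.7]
gripper_width: 0.085
grasp_force: 0.0
t 1.77 rz -0.2 d [0.0006, 0.0008, 0.0887] rows 2.1 0.0 j6 end ~-59 F [0.3 0.4 0.7] w 0.085
```

```bash
python3 -m jog '0 0 0 0.0005 0.001 0.03 0.085;0 0 0 0.0005 0.001 0.06 0.085;0 0 0 0.0005 0.001 0.08 0.085;0 0 0 0.0005 0.001 0.0887 0.085;0 0 0 0.0005 0.001 0.0887 0.085;0 0 0 0.0005 0.001 0.0887 0.05;0 0 0 0.0005 0.001 0.0887 0.05;0 0 0 0.0005 0.001 0.0887 0.05;0 0 0 0.0005 0.001 0.0887 0.05;0 0 0 0.0005 0.001 0.0887 0.05;0 0 0 0.0005 0.001 0.0887 0.05;0 0 0 0.0005 0.001 0.0887 0.05;0 0 0 0.0005 0.001 0.0887 0.05' 15; python3 go.py .4494 -.2879 .11 100.85
```

```text
time_s: 2.85
position: [0.6712, 0.0061, 0.0137]
eef_rot: [[-0.861, 0.508, 0.003], [0.508, 0.861, -0.001], [-0.002, 0.001, -1.0]]
wrist_force: [-0.8, -0.3, 6.2]
gripper_width: 0.06
grasp_force: 15.0
t 2.85 rz -41.4 d [0.0416, -0.3658, -0.0967] rows 9.1 5.8 j6 end ~-133 F [-0.8 -0.3  6.2] w 0.06
```

Run:
```python
from h import *
a=cam('scene')['color'][200:320,170:330]; b=cam('top')['color'][60:180,190:350]
cv2.imwrite('pics/g1.png',cv2.resize(np.hstack([a,b]),None,fx=2.5,fy=2.5,interpolation=cv2.INTER_CUBIC))
s=readout.sense();print(s['position'],s['wrist_force'],s['torque'],s['q'])
```

```text
[0.67121983 0.00605755 0.0136963 ] [-2.12332067  0.10868706  6.69765616] [-0.10715791  0.22938621 -0.01224494] [-9.77027344e+00  3.46952880e+01  8.24568078e+01 -5.10474790e-03
  6.27000854e+01 -6.92462267e+01]
```

View pics/g1.png

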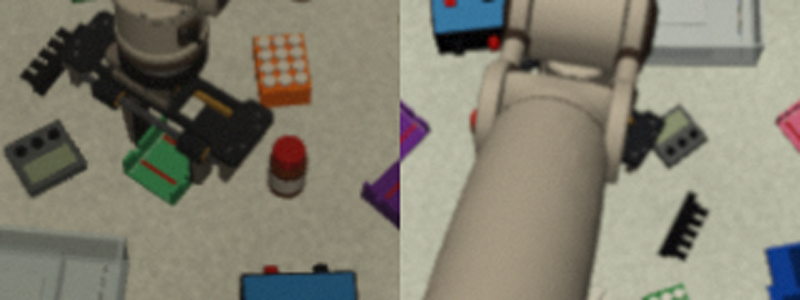

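```bash
python3 -m jog '0 0 0 0 0 -0.02 0.05;0 0 0 0 0 -0.06 0.05;0 0 0 0 0 -0.09 0.05;0 0 -10 0.01 -0.03 -0.0967 0.05;0 0 -41.4 0.0416 -0.3658 -0.0967 0.05;0 0 -41.4 0.0416 -0.3658 -0.0967 0.05;0 0 -41.4 0.0416 -0.3658 -0.0967 0.05;0 0 -41.4 0.0416 -0.3658 -0.0967 0.05;0 0 -41.4 0.0416 -0.3658 -0.0967 0.05;0 0 -41.4 0.0416 -0.3658 -0.0967 0.05;0 0 -41.4 0.0416 -0.3658 -0.0967 0.05;0 0 -41.4 0.0416 -0.3658 -0.0967 0.05;0 0 -41.4 0.0416 -0.3658 -0.0967 0.05;0 0 -41.4 0.0416 -0.3658 -0.0967 0.05;0 0 -41.4 0.0416 -0.3658 -0.0967 0.05;0 0 -41.4 0.0416 -0.3658 -0.0967 0.05;0 0 -41.4 0.0416 -0.3658 -0.0967 0.05'; python3 go.py .4494 -.2879 .0167 100.85
python3 - <<'E'
from h import *
a=cam('scene')['color'][130:250,60:220]; b=cam('top')['color'][100:220,290:450]
cv2.imwrite('pics/g2.png',cv2.resize(np.hstack([a,b]),None,fx=2.5,fy=2.5,interpolation=cv2.INTER_CUBIC))
E
```

```text
time_s: 4.37
position: [0.4491, -0.2865, 0.1084]
eef_rot: [[-0.982, -0.19, 0.0], [-0.19, 0.982, 0.0], [-0.0, 0.0, -1.0]]
wrist_force: [-0.3, 0.1, -0.4]
gripper_width: 0.0601
grasp_force: 15.0
t 4.37 rz 0.1 d [-0.0, -0.0015, 0.0917] rows 2.2 0.0 j6 end ~-133 F [-0.3  0.1 -0.4] w 0.0601
```

View pics/g2.png

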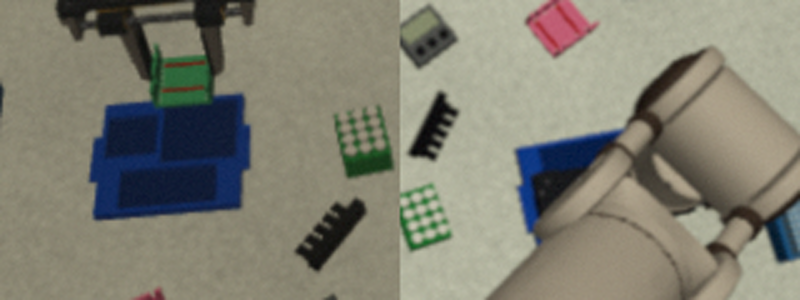

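The gel tray is held level above the big pocket, its stripes centred at scene crop (185,77). I'll check for any offset in the grip.

```bash
python3 - <<'E'
from h import *
c=cam('scene'); print(onz(c,60+185/2.5,130+77/2.5,.099))
E
python3 -m jog '0 0 0 0 -0.0015 0.035 0.05;0 0 0 0 -0.0015 0.06 0.05;0 0 0 0 -0.0015 0.075 0.05;0 0 0 0 -0.0015 0.085 0.05;0 0 0 0 -0.0015 0.0875 0.05;0 0 0 0 -0.0015 0.0875 0.05;0 0 0 0 -0.0015 0.0875 0.05;0 0 0 0 -0.0015 0.0875 0.05'; python3 go.py .4494 -.2879 .0167 100.85
```

```text
[ 0.44992636 -0.28479503  0.099     ]
time_s: 5.18
position: [0.4497, -0.29, 0.0224]
eef_rot: [[-0.982, -0.189, 0.002], [-0.189, 0.982, -0.002], [-0.001, -0.002, -1.0]]
wrist_force: [0.3, -0.1, -0.0]
gripper_width: 0.0598
grasp_force: 15.0
t 5.18 rz 0.0 d [-0.0001, 0.0021, 0.0057] rows 0.1 0.0 j6 end ~-133 F [ 0.3 -0.1 -0. ] w 0.0598
```

```bash
python3 -m jog '0 0 0 0 0.001 0.002 0.05;0 0 0 0 0.001 0.004 0.05;0 0 0 0 0.001 0.005 0.05;0 0 0 0 0.001 0.006 0.05;0 0 0 0 0.001 0.006 0.05;0 0 0 0 0.001 0.006 0.05'; python3 go.py .4494 -.2879 .0167 100.85
```

```text
time_s: 5.68
position: [0.4487, -0.2883, 0.0166]
eef_rot: [[-0.982, -0.189, -0.0], [-0.189, 0.982, 0.0], [0.0, 0.0, -1.0]]
wrist_force: [-2.8, 3.4, 11.6]
gripper_width: 0.0598
grasp_force: 15.0
t 5.68 rz 0.0 d [-0.0007, 0.0003, -0.0001] rows 0.0 0.0 j6 end ~-133 F [-2.8  3.4 11.6] w 0.0598
```

```bash
python3 -m jog '0 0 0 0 0 0 0.08;0 0 0 0 0 0 0.08;0 0 0 0 0 0 0.08;0 0 0 0 0 -0.02 0.08;0 0 0 0 0 -0.05 0.08;0 0 0 0 0 -0.09 0.08;0 0 0 0 0 -0.09 0.06;0 0 0 0 0 -0.09 0.06'; python3 go.py .4528 -.0021 .08 59.2
python3 - <<'E'
from h import *
c=cam('scene');cv2.imwrite('pics/g3.png',cv2.resize(c['color'][140:240,70:280],None,fx=3.5,fy=3.5,interpolation=cv2.INTER_CUBIC))
E
```

```text
time_s: 6.35
position: [0.4501, -0.2898, 0.1076]
eef_rot: [[-0.982, -0.189, 0.004], [-0.189, 0.982, -0.004], [-0.003, -0.005, -1.0]]
wrist_force: [-0.6, -0.2, -0.4]
gripper_width: 0.0685
grasp_force: 0.0
t 6.35 rz 41.7 d [-0.0569, 0.2821, 0.0264] rows 6.9 5.8 j6 end ~-59 F [-0.6 -0.2 -0.4] w 0.0685
```

View pics/g3.png

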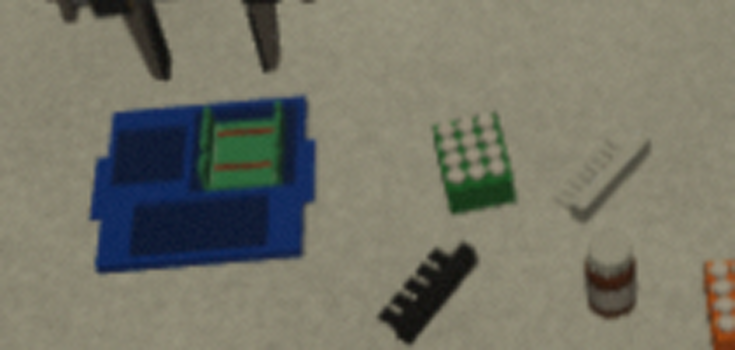

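Run:
```python
from h import *
c=cam('scene'); print(onz(c,70+246/3.5,140+151/3.5,.007))
im=c['color']
# pocket outline predicted
def T(x,y,z,o=(.4827,-.3131),a=10.85):
    a=np.radians(a); return [o[0]+np.cos(a)*x-np.sin(a)*y,o[1]+np.sin(a)*x+np.cos(a)*y,z]
im=cv2.resize(im[140:240,70:180],None,fx=6,fy=6,interpolation=cv2.INTER_CUBIC)
for cx,cy,h,w in ((-.028,.031,.041,.041),(-.028,-.044,.028,.028),(.044,0,.025,.052)):
    q=proj(c,[T(cx+a*h,cy+b*w,.01) for a,b in((-1,-1),(-1,1),(1,1),(1,-1))])
    cv2.polylines(im,[((q-[70,140]+.5)*6).astype(int)],True,(0,255,255),1)
g=[T(-.028+a*.032,.031+b*.030,.007,) for a,b in((-1,-1),(-1,1),(1,1),(1,-1))]
cv2.imwrite('pics/g4.png',im)
```

```text
[ 0.45081678 -0.28584335  0.007     ]
```

View pics/g4.png

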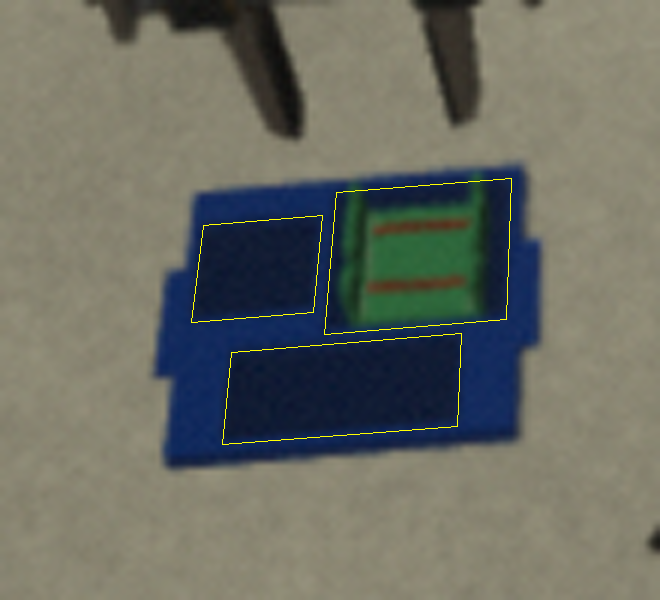

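Gel tray is seated inside the pocket, and the predicted pocket outlines fit. Now the comb.

```bash
python3 -m jog '0 0 41.7 -0.0569 0.2821 0.0264 0.044;0 0 41.7 -0.0569 0.2821 0.0264 0.044;0 0 41.7 -0.0569 0.2821 0.0264 0.044;0 0 41.7 -0.0569 0.2821 0.0264 0.044;0 0 41.7 -0.0569 0.2821 0.0264 0.044;0 0 41.7 -0.0569 0.2821 0.0264 0.044;0 0 41.7 -0.0569 0.2821 0.0264 0.044;0 0 41.7 -0.0569 0.2821 0.0264 0.044;0 0 41.7 -0.0569 0.2821 0.0264 0.044;0 0 41.7 -0.0569 0.2821 0.0264 0.044;0 0 41.7 -0.0569 0.2821 0.0264 0.044;0 0 41.7 -0.0569 0.2821 0.0264 0.044' 12; python3 go.py .4528 -.0021 .009 59.2
```

```text
time_s: 7.45
position: [0.4511, -0.0015, 0.0783]
eef_rot: [[-0.858, 0.514, -0.001], [0.514, 0.858, -0.0], [0.0, -0.0, -1.0]]
wrist_force: [0.0, 0.8, -0.5]
gripper_width: 0.0442
grasp_force: 0.0
t 7.45 rz -0.1 d [-0.0018, 0.0004, 0.0693] rows 1.7 0.0 j6 end ~-59 F [ 0.   0.8 -0.5] w 0.0442
```

```bash
python3 -m jog '0 0 0 -0.0015 0 0.03 0.044;0 0 0 -0.0015 0 0.055 0.044;0 0 0 -0.0015 0 0.0685 0.044;0 0 0 -0.0015 0 0.0685 0.044;0 0 0 -0.0015 0 0.0685 0.044;0 0 0 -0.0015 0 0.0685 0.044;0 0 0 -0.0015 0 0.0685 0.006;0 0 0 -0.0015 0 0.0685 0.006;0 0 0 -0.0015 0 0.0685 0.006;0 0 0 -0.0015 0 0.0685 0.006;0 0 0 -0.0015 0 0.0685 0.006;0 0 0 -0.0015 0 0.0685 0.006' 12; python3 go.py .5367 -.3028 .08 10.85
```

```text
time_s: 8.45
position: [0.4526, -0.0012, 0.0104]
eef_rot: [[-0.859, 0.512, 0.0], [0.512, 0.859, -0.0], [-0.0, 0.0, -1.0]]
wrist_force: [0.1, -0.4, 1.5]
gripper_width: 0.012
grasp_force: 12.0
t 8.45 rz 48.3 d [-0.2267, -0.216, -0.0695] rows 7.7 6.8 j6 end ~-40 F [ 0.1 -0.4  1.5] w 0.012
```

```bash
python3 -m jog '0 0 0 0 0 -0.02 0.006;0 0 0 0 0 -0.05 0.006;0 0 0 0 0 -0.0695 0.006;0 0 8 -0.02 -0.02 -0.0695 0.006;0 0 48.3 -0.2267 -0.216 -0.0695 0.006;0 0 48.3 -0.2267 -0.216 -0.0695 0.006;0 0 48.3 -0.2267 -0.216 -0.0695 0.006;0 0 48.3 -0.2267 -0.216 -0.0695 0.006;0 0 48.3 -0.2267 -0.216 -0.0695 0.006;0 0 48.3 -0.2267 -0.216 -0.0695 0.006;0 0 48.3 -0.2267 -0.216 -0.0695 0.006;0 0 48.3 -0.2267 -0.216 -0.0695 0.006;0 0 48.3 -0.2267 -0.216 -0.0695 0.006;0 0 48.3 -0.2267 -0.216 -0.0695 0.006;0 0 48.3 -0.2267 -0.216 -0.0695 0.006;0 0 48.3 -0.2267 -0.216 -0.0695 0.006'; python3 go.py .5367 -.3028 .0134 10.85
python3 - <<'E'
from h import *
c=cam('scene');cv2.imwrite('pics/c1.png',cv2.resize(c['color'][140:240,70:220],None,fx=4,fy=4,interpolation=cv2.INTER_CUBIC))
E
```

```text
time_s: 9.78
position: [0.5363, -0.3013, 0.0795]
eef_rot: [[-0.19, 0.982, -0.001], [0.982, 0.19, 0.001], [0.001, -0.0, -1.0]]
wrist_force: [0.7, -0.1, -0.4]
gripper_width: 0.0121
grasp_force: 12.0
t 9.78 rz 0.1 d [-0.0016, 0.0002, 0.0661] rows 1.6 0.0 j6 end ~-40 F [ 0.7 -0.1 -0.4] w 0.0121
```

View pics/c1.png

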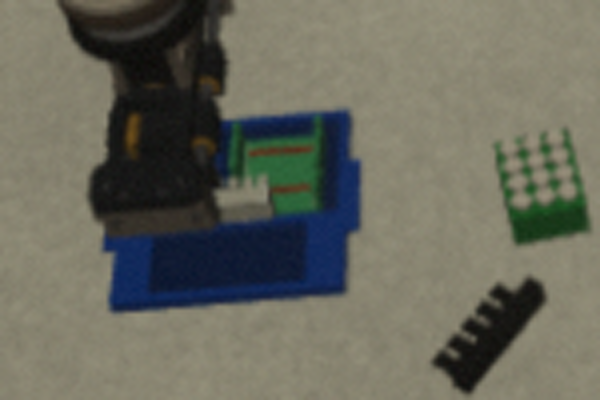

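The comb is held level with its teeth towards the gel tray, right end at crop (272,205).

```bash
python3 - <<'E'
from h import *
c=cam('scene'); print(onz(c,138,140+192/4,.0891),onz(c,138,140+214/4,.069))
E
python3 -m jog '0 0 0 -0.0015 0 0.03 0.006;0 0 0 -0.0015 0 0.05 0.006;0 0 0 -0.0015 0 0.06 0.006;0 0 0 -0.0015 0 0.062 0.006;0 0 0 -0.0015 0 0.062 0.006;0 0 0 -0.0015 0 0.062 0.006;0 0 0 -0.0015 0 0.062 0.006'; python3 go.py .5367 -.3028 .0134 10.85
```

```text
[ 0.52846455 -0.2567399   0.0891    ] [ 0.53074623 -0.26027432  0.069     ]
time_s: 10.47
position: [0.5378, -0.305, 0.0193]
eef_rot: [[-0.189, 0.982, 0.002], [0.982, 0.189, -0.002], [-0.002, 0.002, -1.0]]
wrist_force: [-0.2, -0.3, 0.2]
gripper_width: 0.0119
grasp_force: 12.0
t 10.47 rz 0.0 d [0.0024, -0.0006, 0.0059] rows 0.2 0.0 j6 end ~-40 F [-0.2 -0.3  0.2] w 0.0119
```

Well centred. Lower to contact.

```bash
python3 -m jog '0 0 0 0.001 0 0.002 0.006;0 0 0 0.001 0 0.004 0.006;0 0 0 0.001 0 0.005 0.006;0 0 0 0.001 0 0.006 0.006;0 0 0 0.001 0 0.006 0.006;0 0 0 0.001 0 0.006 0.006'; python3 go.py .5367 -.3028 .0134 10.85
```

```text
time_s: 10.97
position: [0.5368, -0.3035, 0.0133]
eef_rot: [[-0.189, 0.982, -0.0], [0.982, 0.189, -0.0], [-0.0, -0.0, -1.0]]
wrist_force: [-3.9, 3.2, 9.6]
gripper_width: 0.0119
grasp_force: 12.0
t 10.97 rz 0.0 d [0.0007, 0.0, -0.0001] rows 0.0 0.0 j6 end ~-40 F [-3.9  3.2  9.6] w 0.0119
```

```bash
python3 -m jog '0 0 0 0 0 0 0.03;0 0 0 0 0 0 0.03;0 0 0 0 0 0 0.03;0 0 0 0 0 -0.02 0.03;0 0 0 0 0 -0.05 0.03;0 0 0 0 0 -0.09 0.03;0 0 0 0 0 -0.1 0.06;0 0 0 0 0 -0.1 0.06'; python3 go.py .6806 .1176 .11 90
```

```text
time_s: 11.63
position: [0.539, -0.3053, 0.1161]
eef_rot: [[-0.189, 0.982, 0.006], [0.982, 0.189, -0.006], [-0.007, 0.005, -1.0]]
wrist_force: [-0.2, -0.2, -0.3]
gripper_width: 0.0411
grasp_force: 0.0
t 11.63 rz -79.1 d [0.3886, 0.2189, 0.0047] rows 10.7 11.0 j6 end ~-80 F [-0.2 -0.2 -0.3] w 0.0411
```

```bash
python3 -m jog '0 0 -79.1 0.3886 0.2189 0.0047 0.06;0 0 -79.1 0.3886 0.2189 0.0047 0.06;0 0 -79.1 0.3886 0.2189 0.0047 0.06;0 0 -79.1 0.3886 0.2189 0.0047 0.06;0 0 -79.1 0.3886 0.2189 0.0047 0.06;0 0 -79.1 0.3886 0.2189 0.0047 0.06;0 0 -79.1 0.3886 0.2189 0.0047 0.06;0 0 -79.1 0.3886 0.2189 0.0047 0.06;0 0 -79.1 0.3886 0.2189 0.0047 0.06;0 0 -79.1 0.3886 0.2189 0.0047 0.06;0 0 -79.1 0.3886 0.2189 0.0047 0.06;0 0 -79.1 0.3886 0.2189 0.0047 0.06;0 0 -79.1 0.3886 0.2189 0.0047 0.06;0 0 -79.1 0.3886 0.2189 0.0047 0.06;0 0 -79.1 0.3886 0.2189 0.0047 0.06;0 0 -79.1 0.3886 0.2189 0.0047 0.06;0 0 -79.1 0.3886 0.2189 0.0047 0.06' 12; python3 go.py .6810 .1176 .014 90
python3 - <<'E'
from h import *
c=cam('scene');cv2.imwrite('pics/r1.png',cv2.resize(np.hstack([c['color'][150:290,70:190],c['color'][200:340,230:400]]),None,fx=2.7,fy=2.7,interpolation=cv2.INTER_CUBIC))
E
```

```text
time_s: 13.05
position: [0.678, 0.1183, 0.1068]
eef_rot: [[-1.0, 0.002, -0.0], [0.002, 1.0, -0.0], [0.0, -0.0, -1.0]]
wrist_force: [0.8, 0.7, 0.6]
gripper_width: 0.0601
grasp_force: 0.0
t 13.05 rz -0.1 d [-0.003, -0.0007, 0.0928] rows 2.2 0.0 j6 end ~-80 F [0.8 0.7 0.6] w 0.0601
```

View pics/r1.png

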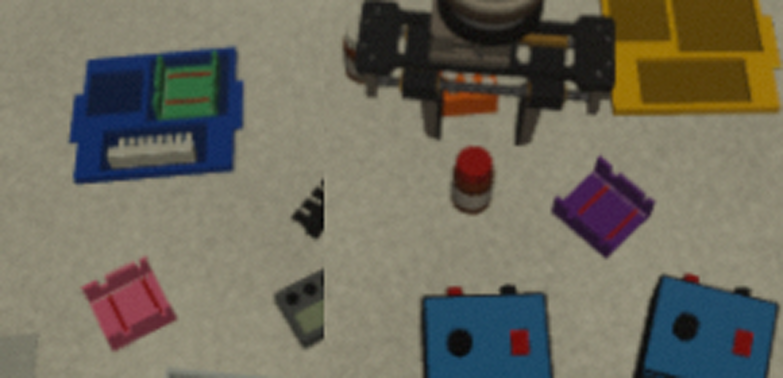

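The white comb and gel tray sit in the blue tray. The red bottle at crop (473,180) is clear below the fingers.

```bash
python3 -m jog '0 0 0 -0.003 0 0.03 0.06;0 0 0 -0.003 0 0.06 0.06;0 0 0 -0.003 0 0.08 0.06;0 0 0 -0.003 0 0.092 0.06;0 0 0 -0.003 0 0.092 0.06;0 0 0 -0.003 0 0.092 0.06;0 0 0 -0.003 0 0.092 0.06;0 0 0 -0.003 0 0.092 0.03;0 0 0 -0.003 0 0.092 0.03;0 0 0 -0.003 0 0.092 0.03;0 0 0 -0.003 0 0.092 0.03;0 0 0 -0.003 0 0.092 0.03' 15; python3 go.py .4635 -.3616 .12 10.85
```

```text
time_s: 14.1
position: [0.6817, 0.1196, 0.0158]
eef_rot: [[-1.0, 0.0, 0.001], [0.0, 1.0, -0.0], [-0.001, -0.0, -1.0]]
wrist_force: [-0.9, 0.1, 3.2]
gripper_width: 0.0352
grasp_force: 15.0
t 14.1 rz 79.1 d [0.2179, -0.4813, -0.1044] rows 12.9 11.1 j6 end ~-49 F [-0.9  0.1  3.2] w 0.0352
```

```bash
python3 -m jog '0 0 0 0 0 -0.02 0.03;0 0 0 0 0 -0.06 0.03;0 0 0 0 0 -0.1 0.03;0 0 10 0.01 -0.02 -0.1044 0.03;0 0 79.1 0.2179 -0.4813 -0.1044 0.03;0 0 79.1 0.2179 -0.4813 -0.1044 0.03;0 0 79.1 0.2179 -0.4813 -0.1044 0.03;0 0 79.1 0.2179 -0.4813 -0.1044 0.03;0 0 79.1 0.2179 -0.4813 -0.1044 0.03;0 0 79.1 0.2179 -0.4813 -0.1044 0.03;0 0 79.1 0.2179 -0.4813 -0.1044 0.03;0 0 79.1 0.2179 -0.4813 -0.1044 0.03;0 0 79.1 0.2179 -0.4813 -0.1044 0.03;0 0 79.1 0.2179 -0.4813 -0.1044 0.03;0 0 79.1 0.2179 -0.4813 -0.1044 0.03;0 0 79.1 0.2179 -0.4813 -0.1044 0.03;0 0 79.1 0.2179 -0.4813 -0.1044 0.03;0 0 79.1 0.2179 -0.4813 -0.1044 0.03;0 0 79.1 0.2179 -0.4813 -0.1044 0.03;0 0 79.1 0.2179 -0.4813 -0.1044 0.03'; python3 go.py .4635 -.3616 .0188 10.85
python3 - <<'E'
from h import *
c=cam('scene');cv2.imwrite('pics/r2.png',cv2.resize(c['color'][120:240,70:220],None,fx=4,fy=4,interpolation=cv2.INTER_CUBIC))
E
```

```text
time_s: 15.77
position: [0.4636, -0.3601, 0.1191]
eef_rot: [[-0.19, 0.982, -0.0], [0.982, 0.19, 0.001], [0.001, 0.0, -1.0]]
wrist_force: [-0.4, -0.9, -0.7]
gripper_width: 0.0356
grasp_force: 15.0
t 15.77 rz 0.1 d [-0.0016, -0.0004, 0.1003] rows 2.4 0.0 j6 end ~-49 F [-0.4 -0.9 -0.7] w 0.0356
```

View pics/r2.png

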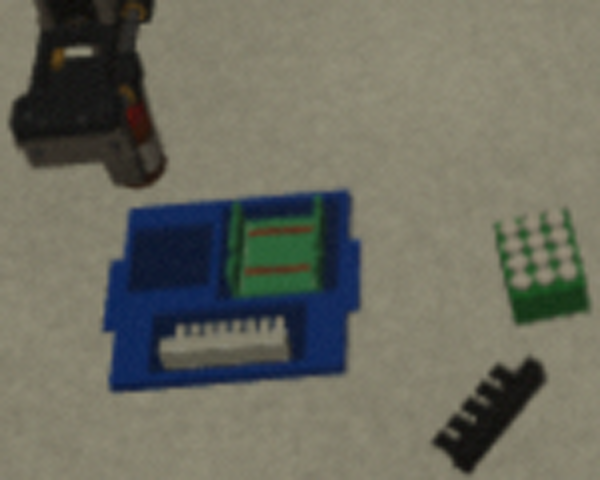

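Bottle is held upright; its right edge shows at crop (164,165). I'll check for an offset along the pads.

```bash
python3 - <<'E'
from h import *
c=cam('scene'); print(onz(c,111,120+165/4,.108)); s=readout.sense()['position']
for dx in(0,.005,.01,.014): print(dx,((proj(c,[[s[0]-.19*(.018+dx),s[1]+.98*(.018+dx),.108]])-[70,120])*4).round())
E
python3 -m jog '0 0 0 -0.0016 0 0.03 0.03;0 0 0 -0.0016 0 0.06 0.03;0 0 0 -0.0016 0 0.08 0.03;0 0 0 -0.0016 0 0.092 0.03;0 0 0 -0.0016 0 0.095 0.03;0 0 0 -0.0016 0 0.095 0.03;0 0 0 -0.0016 0 0.095 0.03;0 0 0 -0.0016 0 0.095 0.03'; python3 go.py .4635 -.3616 .0188 10.85
```

```text
[ 0.46360653 -0.34132081  0.108     ]
0 [[164. 161.]]
0.005 [[171. 160.]]
0.01 [[179. 160.]]
0.014 [[185. 159.]]
time_s: 16.53
position: [0.4645, -0.3642, 0.0262]
eef_rot: [[-0.189, 0.982, 0.002], [0.982, 0.189, -0.003], [-0.003, 0.002, -1.0]]
wrist_force: [0.3, -0.2, -0.3]
gripper_width: 0.0356
grasp_force: 15.0
t 16.53 rz 0.0 d [0.0027, -0.0005, 0.0074] rows 0.2 0.0 j6 end ~-49 F [ 0.3 -0.2 -0.3] w 0.0356
```

Centred. Lower to contact.

```bash
python3 -m jog '0 0 0 0.0015 0 0.003 0.03;0 0 0 0.0015 0 0.005 0.03;0 0 0 0.0015 0 0.006 0.03;0 0 0 0.0015 0 0.0068 0.03;0 0 0 0.0015 0 0.0075 0.03;0 0 0 0.0015 0 0.0075 0.03;0 0 0 0.0015 0 0.0075 0.03'; python3 go.py .4635 -.3616 .0188 10.85
```

```text
time_s: 17.12
position: [0.4633, -0.3619, 0.0187]
eef_rot: [[-0.189, 0.982, -0.0], [0.982, 0.189, 0.0], [0.0, -0.0, -1.0]]
wrist_force: [-3.1, 3.8, 11.7]
gripper_width: 0.0354
grasp_force: 15.0
t 17.12 rz 0.0 d [0.0002, 0.0002, -0.0001] rows 0.0 0.0 j6 end ~-49 F [-3.1  3.8 11.7] w 0.0354
```

```bash
python3 -m jog '0 0 0 0 0 0 0.06;0 0 0 0 0 0 0.06;0 0 0 0 0 0 0.06;0 0 0 0 0 -0.02 0.06;0 0 0 0 0 -0.05 0.06;0 0 0 0 0 -0.09 0.06;0 0 0 0 0 -0.1 0.072;0 0 0 0 0 -0.1 0.072'; python3 go.py .5653 .105 .11 100.2
```

```text
time_s: 17.78
position: [0.4651, -0.364, 0.121]
eef_rot: [[-0.189, 0.982, 0.005], [0.982, 0.189, -0.006], [-0.007, 0.004, -1.0]]
wrist_force: [-0.1, -0.7, 0.8]
gripper_width: 0.0709
grasp_force: 0.0
t 17.78 rz -89.3 d [0.4417, 0.1869, 0.0086] rows 11.5 12.5 j6 end ~-90 F [-0.1 -0.7  0.8] w 0.0709
```

```bash
python3 -m jog '0 0 -89.3 0.4417 0.1869 0.0086 0.072;0 0 -89.3 0.4417 0.1869 0.0086 0.072;0 0 -89.3 0.4417 0.1869 0.0086 0.072;0 0 -89.3 0.4417 0.1869 0.0086 0.072;0 0 -89.3 0.4417 0.1869 0.0086 0.072;0 0 -89.3 0.4417 0.1869 0.0086 0.072;0 0 -89.3 0.4417 0.1869 0.0086 0.072;0 0 -89.3 0.4417 0.1869 0.0086 0.072;0 0 -89.3 0.4417 0.1869 0.0086 0.072;0 0 -89.3 0.4417 0.1869 0.0086 0.072;0 0 -89.3 0.4417 0.1869 0.0086 0.072;0 0 -89.3 0.4417 0.1869 0.0086 0.072;0 0 -89.3 0.4417 0.1869 0.0086 0.072;0 0 -89.3 0.4417 0.1869 0.0086 0.072;0 0 -89.3 0.4417 0.1869 0.0086 0.072;0 0 -89.3 0.4417 0.1869 0.0086 0.072;0 0 -89.3 0.4417 0.1869 0.0086 0.072;0 0 -89.3 0.4417 0.1869 0.0086 0.072' 20; python3 go.py .5653 .105 .010 100.2
python3 - <<'E'
from h import *
c=cam('scene')['color'];cv2.imwrite('pics/o1.png',cv2.resize(np.hstack([c[140:270,80:190],c[140:270,210:340]]),None,fx=3,fy=3,interpolation=cv2.INTER_CUBIC))
E
```

```text
time_s: 19.28
position: [0.5631, 0.1065, 0.1079]
eef_rot: [[-0.985, -0.175, -0.0], [-0.175, 0.985, -0.0], [0.0, 0.0, -1.0]]
wrist_force: [-0.5, -0.7, 0.3]
gripper_width: 0.072
grasp_force: 0.0
t 19.28 rz -0.1 d [-0.0019, -0.0019, 0.0979] rows 2.3 0.0 j6 end ~-90 F [-0.5 -0.7  0.3] w 0.072
```

View pics/o1.png

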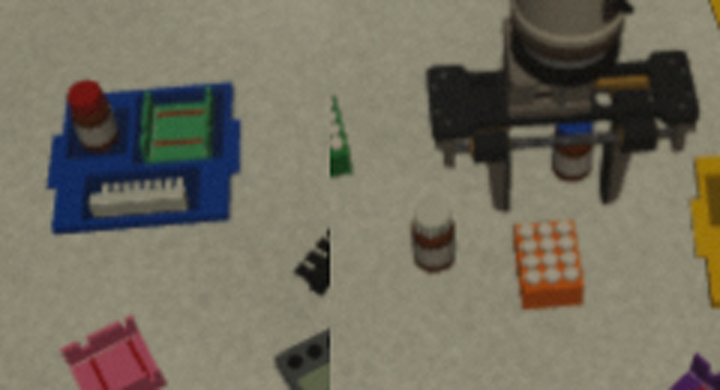

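Casting kit complete, with the red bottle upright in the small pocket. The orange rack at crop (549,262) has free space around it.

```bash
python3 -m jog '0 0 0 -0.002 -0.002 0.03 0.072;0 0 0 -0.002 -0.002 0.06 0.072;0 0 0 -0.002 -0.002 0.085 0.072;0 0 0 -0.002 -0.002 0.097 0.072;0 0 0 -0.002 -0.002 0.097 0.072;0 0 0 -0.002 -0.002 0.097 0.072;0 0 0 -0.002 -0.002 0.097 0.072;0 0 0 -0.002 -0.002 0.097 0.04;0 0 0 -0.002 -0.002 0.097 0.04;0 0 0 -0.002 -0.002 0.097 0.04;0 0 0 -0.002 -0.002 0.097 0.04;0 0 0 -0.002 -0.002 0.097 0.04' 20; python3 go.py .4751 .341 .10 95.2
```

```text
time_s: 20.33
position: [0.5663, 0.1057, 0.0121]
eef_rot: [[-0.984, -0.177, 0.001], [-0.177, 0.984, -0.0], [-0.001, -0.0, -1.0]]
wrist_force: [-0.3, -0.8, 5.2]
gripper_width: 0.0498
grasp_force: 20.0
t 20.33 rz 5.0 d [0.048, 0.2476, -0.088] rows 6.4 0.7 j6 end ~-60 F [-0.3 -0.8  5.2] w 0.0498
```

```bash
python3 -m jog '0 0 0 0 0 -0.015 0.04;0 0 0 0 0 -0.04 0.04;0 0 0 0 0 -0.07 0.04;0 0 1 0.004 0.02 -0.088 0.04;0 0 2 0.01 0.05 -0.088 0.04;0 0 5 0.048 0.2476 -0.088 0.04;0 0 5 0.048 0.2476 -0.088 0.04;0 0 5 0.048 0.2476 -0.088 0.04;0 0 5 0.048 0.2476 -0.088 0.04;0 0 5 0.048 0.2476 -0.088 0.04;0 0 5 0.048 0.2476 -0.088 0.04;0 0 5 0.048 0.2476 -0.088 0.04;0 0 5 0.048 0.2476 -0.088 0.04;0 0 5 0.048 0.2476 -0.088 0.04;0 0 5 0.048 0.2476 -0.088 0.04'; python3 go.py .4751 .341 .0151 95.2
python3 - <<'E'
from h import *
c=cam('scene')['color'];cv2.imwrite('pics/o2.png',cv2.resize(c[120:260,270:430],None,fx=4,fy=4,interpolation=cv2.INTER_CUBIC))
E
```

```text
time_s: 21.58
position: [0.4753, 0.3396, 0.0991]
eef_rot: [[-0.996, -0.088, -0.0], [-0.088, 0.996, -0.0], [0.0, -0.0, -1.0]]
wrist_force: [1.1, -0.6, -1.6]
gripper_width: 0.0498
grasp_force: 20.0
t 21.58 rz -0.1 d [0.0, 0.0014, 0.084] rows 2.0 0.0 j6 end ~-60 F [ 1.1 -0.6 -1.6] w 0.0498
```

View pics/o2.png

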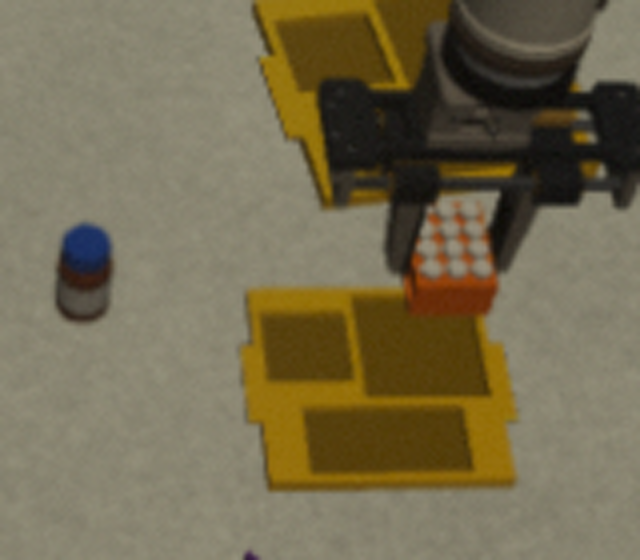

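The rack is held level over the small yellow tray's big pocket. Lower it.

```bash
python3 -m jog '0 0 0 0 0.001 0.03 0.04;0 0 0 0 0.001 0.055 0.04;0 0 0 0 0.001 0.07 0.04;0 0 0 0 0.001 0.078 0.04;0 0 0 0 0.001 0.079 0.04;0 0 0 0 0.001 0.079 0.04;0 0 0 0 0.001 0.079 0.04;0 0 0 0 0.001 0.079 0.04'; python3 go.py .4751 .341 .0151 95.2
```

```text
time_s: 22.3
position: [0.4758, 0.3424, 0.0218]
eef_rot: [[-0.996, -0.09, 0.003], [-0.09, 0.996, 0.001], [-0.003, 0.001, -1.0]]
wrist_force: [0.8, 0.3, -1.1]
gripper_width: 0.05
grasp_force: 20.0
t 22.3 rz -0.0 d [0.0008, -0.0013, 0.0067] rows 0.2 0.0 j6 end ~-60 F [ 0.8  0.3 -1.1] w 0.05
```

```bash
python3 -m jog '0 0 0 0 0 0.002 0.04;0 0 0 0 0 0.004 0.04;0 0 0 0 0 0.0055 0.04;0 0 0 0 0 0.0068 0.04;0 0 0 0 0 0.0068 0.04;0 0 0 0 0 0.0068 0.04'; python3 go.py .4751 .341 .0151 95.2
```

```text
time_s: 22.8
position: [0.4747, 0.3421, 0.0151]
eef_rot: [[-0.996, -0.091, 0.0], [-0.091, 0.996, -0.0], [-0.0, -0.0, -1.0]]
wrist_force: [-4.9, -2.7, 10.4]
gripper_width: 0.0502
grasp_force: 20.0
t 22.8 rz 0.0 d [-0.0003, -0.0012, -0.0] rows 0.0 0.0 j6 end ~-60 F [-4.9 -2.7 10.4] w 0.0502
```

```bash
python3 -m jog '0 0 0 0 0 0 0.072;0 0 0 0 0 0 0.072;0 0 0 0 0 0 0.072;0 0 0 0 0 -0.02 0.072;0 0 0 0 0 -0.05 0.072;0 0 0 0 0 -0.09 0.06;0 0 0 0 0 -0.1 0.06;0 0 0 0 0 -0.1 0.06'; python3 go.py .4515 .1196 .11 5.2
```

```text
time_s: 23.47
position: [0.4773, 0.3433, 0.1176]
eef_rot: [[-0.996, -0.09, 0.008], [-0.09, 0.996, 0.003], [-0.008, 0.003, -1.0]]
wrist_force: [-0.1, -1.2, 0.6]
gripper_width: 0.0596
grasp_force: 0.0
t 23.47 rz 90.0 d [0.046, -0.2204, 0.0067] rows 5.4 12.6 j6 end ~10 F [-0.1 -1.2  0.6] w 0.0596
```

```bash
python3 -m jog '0 0 90 0.046 -0.2204 0.0067 0.06;0 0 90 0.046 -0.2204 0.0067 0.06;0 0 90 0.046 -0.2204 0.0067 0.06;0 0 90 0.046 -0.2204 0.0067 0.06;0 0 90 0.046 -0.2204 0.0067 0.06;0 0 90 0.046 -0.2204 0.0067 0.06;0 0 90 0.046 -0.2204 0.0067 0.06;0 0 90 0.046 -0.2204 0.0067 0.06;0 0 90 0.046 -0.2204 0.0067 0.06;0 0 90 0.046 -0.2204 0.0067 0.06;0 0 90 0.046 -0.2204 0.0067 0.06;0 0 90 0.046 -0.2204 0.0067 0.06;0 0 90 0.046 -0.2204 0.0067 0.06;0 0 90 0.046 -0.2204 0.0067 0.06;0 0 90 0.046 -0.2204 0.0067 0.06;0 0 90 0.046 -0.2204 0.0067 0.06;0 0 90 0.046 -0.2204 0.0067 0.06' 15; python3 go.py .4515 .1196 .014 5.2
```

```text
time_s: 24.88
position: [0.4482, 0.1183, 0.1061]
eef_rot: [[-0.092, 0.996, -0.001], [0.996, 0.092, -0.0], [0.0, -0.001, -1.0]]
wrist_force: [-0.1, -0.2, -0.0]
gripper_width: 0.0597
grasp_force: 0.0
t 24.88 rz 0.1 d [0.001, 0.0035, 0.0921] rows 2.2 0.0 j6 end ~10 F [-0.1 -0.2 -0. ] w 0.0597
```

```bash
python3 -m jog '0 0 0 0.001 0.0035 0.03 0.06;0 0 0 0.001 0.0035 0.06 0.06;0 0 0 0.001 0.0035 0.08 0.06;0 0 0 0.001 0.0035 0.091 0.06;0 0 0 0.001 0.0035 0.091 0.06;0 0 0 0.001 0.0035 0.091 0.06;0 0 0 0.001 0.0035 0.091 0.06;0 0 0 0.001 0.0035 0.091 0.03;0 0 0 0.001 0.0035 0.091 0.03;0 0 0 0.001 0.0035 0.091 0.03;0 0 0 0.001 0.0035 0.091 0.03;0 0 0 0.001 0.0035 0.091 0.03' 15; python3 go.py .4819 .2664 .12 5.2
```

```text
time_s: 25.88
position: [0.4524, 0.1196, 0.0163]
eef_rot: [[-0.09, 0.996, 0.001], [0.996, 0.09, 0.0], [-0.0, 0.001, -1.0]]
wrist_force: [-0.8, 0.1, 3.4]
gripper_width: 0.0357
grasp_force: 15.0
t 25.88 rz -0.0 d [0.1435, 0.0427, -0.1037] rows 4.4 0.0 j6 end ~24 F [-0.8  0.1  3.4] w 0.0357
```

```bash
python3 -m jog '0 0 0 0 0 -0.02 0.03;0 0 0 0 0 -0.05 0.03;0 0 0 0 0 -0.08 0.03;0 0 0 0.02 0.006 -0.1 0.03;0 0 0 0.1435 0.0427 -0.1037 0.03;0 0 0 0.1435 0.0427 -0.1037 0.03;0 0 0 0.1435 0.0427 -0.1037 0.03;0 0 0 0.1435 0.0427 -0.1037 0.03;0 0 0 0.1435 0.0427 -0.1037 0.03;0 0 0 0.1435 0.0427 -0.1037 0.03;0 0 0 0.1435 0.0427 -0.1037 0.03;0 0 0 0.1435 0.0427 -0.1037 0.03;0 0 0 0.1435 0.0427 -0.1037 0.03'; python3 go.py .4819 .2664 .0193 5.2
python3 - <<'E'
from h import *
c=cam('scene')['color'];cv2.imwrite('pics/b1.png',cv2.resize(c[120:260,270:430],None,fx=4,fy=4,interpolation=cv2.INTER_CUBIC))
E
```

```text
time_s: 26.97
position: [0.4815, 0.2652, 0.1194]
eef_rot: [[-0.089, 0.996, -0.0], [0.996, 0.089, -0.0], [-0.0, -0.0, -1.0]]
wrist_force: [-0.3, -0.9, -1.1]
gripper_width: 0.0354
grasp_force: 15.0
t 26.97 rz -0.1 d [0.0012, 0.0005, 0.1001] rows 2.4 0.0 j6 end ~24 F [-0.3 -0.9 -1.1] w 0.0354
```

View pics/b1.png

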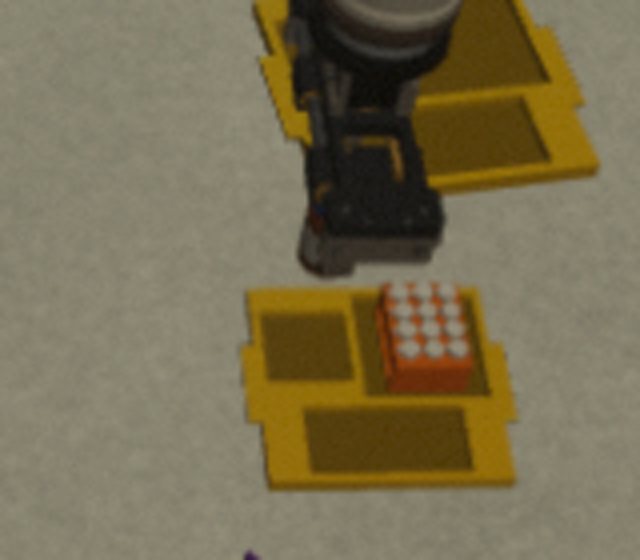

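The rack sits in the big pocket (crop 425,340). The blue bottle is held upright over the small pocket, so lower it.

```bash
python3 -m jog '0 0 0 0.0012 0.0005 0.03 0.03;0 0 0 0.0012 0.0005 0.06 0.03;0 0 0 0.0012 0.0005 0.08 0.03;0 0 0 0.0012 0.0005 0.092 0.03;0 0 0 0.0012 0.0005 0.095 0.03;0 0 0 0.0012 0.0005 0.095 0.03;0 0 0 0.0012 0.0005 0.095 0.03;0 0 0 0.0012 0.0005 0.095 0.03'; python3 go.py .4819 .2664 .0193 5.2
```

```text
time_s: 27.68
position: [0.4834, 0.268, 0.0262]
eef_rot: [[-0.09, 0.996, 0.003], [0.996, 0.09, 0.001], [0.001, 0.003, -1.0]]
wrist_force: [-0.0, -0.1, -0.5]
gripper_width: 0.0353
grasp_force: 15.0
t 27.68 rz -0.0 d [-0.0014, -0.0017, 0.0068] rows 0.2 0.0 j6 end ~24 F [-0.  -0.1 -0.5] w 0.0353
```

```bash
python3 -m jog '0 0 0 -0.001 -0.001 0.002 0.03;0 0 0 -0.001 -0.001 0.004 0.03;0 0 0 -0.001 -0.001 0.0055 0.03;0 0 0 -0.001 -0.001 0.007 0.03;0 0 0 -0.001 -0.001 0.007 0.03;0 0 0 -0.001 -0.001 0.007 0.03'; python3 go.py .4819 .2664 .0193 5.2
```

```text
time_s: 28.18
position: [0.4813, 0.2666, 0.0193]
eef_rot: [[-0.091, 0.996, -0.0], [0.996, 0.091, -0.0], [-0.0, -0.0, -1.0]]
wrist_force: [-6.1, -2.3, 13.0]
gripper_width: 0.0353
grasp_force: 15.0
t 28.18 rz 0.0 d [-0.0003, 0.0005, -0.0] rows 0.0 0.0 j6 end ~24 F [-6.1 -2.3 13. ] w 0.0353
```

```bash
python3 -m jog '0 0 0 0 0 0 0.06;0 0 0 0 0 0 0.06;0 0 0 0 0 0 0.06;0 0 0 0 0 -0.02 0.06;0 0 0 0 0 -0.05 0.06;0 0 0 0 0 -0.09 0.06;0 0 0 0 0 -0.13 0.06;0 0 0 -0.15 -0.05 -0.18 0.06;0 0 0 -0.15 -0.05 -0.18 0.06;0 0 0 -0.15 -0.05 -0.18 0.06;0 0 0 -0.15 -0.05 -0.18 0.06;0 0 0 -0.15 -0.05 -0.18 0.06;0 0 0 -0.15 -0.05 -0.18 0.06;0 0 0 -0.15 -0.05 -0.18 0.06'
python3 - <<'E'
from h import *
c=cam('scene')['color'];cv2.imwrite('pics/f1.png',cv2.resize(c[130:300,80:420],(800,400),interpolation=cv2.INTER_CUBIC))
E
```

```text
time_s: 29.35
position: [0.4447, 0.1129, 0.1971]
eef_rot: [[-0.09, 0.996, -0.0], [0.996, 0.09, 0.001], [0.001, -0.0, -1.0]]
wrist_force: [-0.2, 0.5, -0.4]
gripper_width: 0.06
grasp_force: 0.0
```

View pics/f1.png

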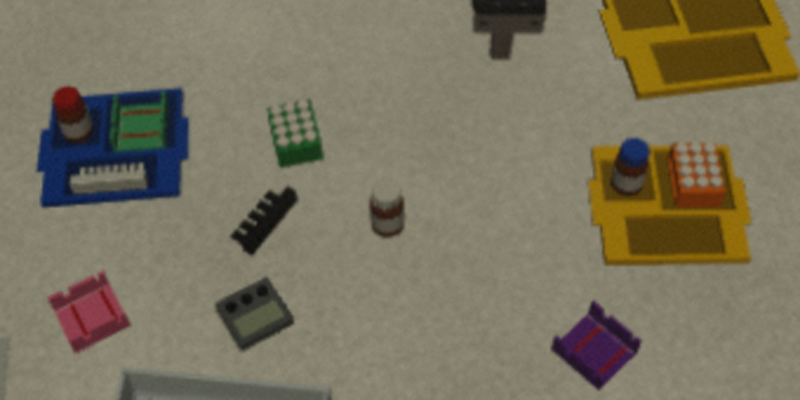

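Both kits are complete: the blue tray holds the gel tray (140,122), comb (107,180) and red bottle (72,115), and the yellow tray holds the rack (697,175) and blue bottle (630,165). The black comb, white bottle and green rack are untouched.

```bash
python3 -c "
from workcell import close_job
print(close_job())"
```

```text
the job is handed in; nothing more can be done
None
```

Both kits are made up as asked and the job is handed in at about 29 s of the 128 s allowed; the black comb, white-capped bottle and green rack were left where they were.

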